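# Fill the checking caddy for the next wheel

## Robot

A 6-joint arm with a two-finger parallel gripper is mounted at the origin on a cart in front of the work surface, level with it; the furniture and walls round the work are solid. World frame = base frame: x ahead of the robot, y to its left, z up, the work surface at z = 0. Lengths are in m, angles in rad, forces in N, time in s.
With the tool pointing down it reaches from about 0.3 to 0.775 m from the base axis. Payload 14.6 kg.
Tool frame: the origin (TCP) lies at the very end of the fingers, on their centre line; the grasp point (between the pads) lies 19 mm behind it; z points along the fingers, y is the line along which they close (so a half turn about z gives the same grasp; the last joint's range is limited). The gripper opens to 85 mm and grips with 20 to 120 N. Pads are 22 mm wide; open, the fingers measure 114 mm over their backs; the gripper's body (76 mm by 85 mm) begins 54 mm behind the grasp point. The pads swing forward as they close: fully open they stand 13 mm farther back than shut.
Start: joints at [1.149, 0.3, 1.521, -0, 1.321, -0.067], TCP at [0.191, 0.516, 0.204] pointing down, gripper open.
Joint ranges: [-3.03, 3.03], [-0.79, 2.21], [0.23, 2.52], [-1.04, 4.18], [0, 3.07], [-2.55, 2.55]. Speed limits (rad/s): [2.22, 2.22, 2.57, 3.14, 3.14, 3.14].

## Interface

Orientations are given as a rotation vector (axis times angle).
In Python, from plant import r gives the robot as it stands. The module is installed in compiled form; this text tells all that it offers.
- The arm moves only by the tool drive_tool, never from a script. Its argument "motion" is a list of rows, each a list of 2 entries, a list of its own where there are three numbers: the shift along the world's x, y, z in mm, then the turn about the world's z in degrees. A call has 1 to 20 rows; each row shifts and turns the commanded pose from where the row before left it; what a row does not reach is not made up. A row lasts 1/12 s, in which the tool goes at most 41.7 mm and 7.16 degrees, less where a joint would pass 70% of its speed; a pose out of reach is approached as far as the arm can. A call with a gripper value outside its range is refused whole. "claw" is the finger opening in mm, from 0 to 85.4, set as the call begins (left out, the last holds). The fingers move at their own pace and stop on an object; the grip force is fixed at half the most. Time passes only in rows, so rows that do not move let the fingers close. It gives the time, the measured TCP pose, the force, the opening and the grip force at its end, in the units of the state.
- r.get_obs(): the state, without advancing time (a new reading comes with each control period).
- r.camera(name): name is "side" or "top" or "wrist"; returns the picture (384x512x3 uint8, red, green, blue); there is no depth.
- r.get_calibration(name): a dict with "vfov" (degrees; the focal length in pixels is half the picture's height over the tangent of half this angle, whatever the lens; pixels are square), "cx", "cy" (the principal point, pixels), "k1" (the pictures are not rectified: a ray, as slopes to the right and down, at radius r is drawn at 1 + k1 r^2 times it, then the intrinsics apply), "R" (3x3) and "t" (3): a world point X has camera coordinates R X + t; the wrist camera has in their place "tool_from_camera" (4x4, takes a point from camera to tool coordinates, whose origin is the TCP and whose axes are the flange's). Camera axes: x right, y down, z forward; pixel columns grow to the right and rows downward; lengths in m; the calibration is good to about 2 mm. A picture is of the moment at which its call begins: read the wrist's pose just before it. get_calibration takes no time and is no camera call.
- r.close_job(): hands the job in; it is judged then, once.
The state is a dict: "t": time; "joint_pos": joint angles; "joint_vel": joint speeds; "joint_efforts": joint torques, N m; "ee_pos": TCP position; "orientation": TCP orientation; "force": force on the tool from outside, world axes, zero at the start; "torque": the same for the moment, N m; "gripper_width": opening from 0.0 (shut) to 1.0 (fully open); "finger_force": force on a finger pad.
Only numpy, scipy, OpenCV 4.12 (cv2) and the standard library are available. Lean on these libraries where they do the work, as an engineer would, in place of code of your own. Each camera call takes 0.05 s, during which the arm holds its last target. There are 200 camera calls.

## Task

Make up the checking caddy for the next wheel: put the larger, black-banded setting ring, the grey centre cap, the wheel nut and the V-block each onto the plate in the caddy that bears its own yellow outline, standing upright and centred on the outline, the V-block square to its outline. Set them down, do not drop them. Leave the smaller plain ring and the black cap where they lie.

Things in the scene. Friction and masses are not known exactly. Their poses are not given: they have to be found in the camera images.
- setting_ring: Setting ring for bore gauges: steel ring with a bright white top and a wide black band round its side, 58 mm across (56 mm where gripped), 20 mm high, about 0.17 kg. Treat the bore as closed and grasp across the outside. Stands upright on the bench; origin: centre of its underside, z up.
- grey_cap: Grey moulded wheel centre cap, a low round disc with a thin pale circle on top, 60 mm across, 14 mm high, about 0.03 kg; its rim is widest 6 mm above its underside and slopes in above (52 mm across at 11 mm) and below (55 mm at the foot): grasp across the rim with the fingertips within 3 mm of the surface it stands on, or they slip off. Stands upright on the bench; origin: centre of its underside, z up.
- wheel_nut: Bright steel wheel nut, flange 30 mm across below, hexagon above (22 to 25 mm across where the fingers meet it), 19 mm high, about 0.055 kg. Stands upright on the bench; origin: centre of its underside, z up.
- v_block: Pale ground steel V-block, 49 mm along its x axis, 52 mm along its y axis, 34 mm high, about 0.52 kg; the V groove in its top runs along x, so the side faces across y are plain and full (52 mm apart). Stands upright on the bench; origin: centre of its underside, z up.
- pale_ring: Look-alike that stays where it is: plain pale ring without a black band, smaller and a duller grey-white on top than the setting ring, 49 mm across, 17 mm high. Stands upright on the bench; origin: centre of its underside, z up.
- black_cap: Look-alike that stays where it is: black moulded centre cap, otherwise like the grey one, 60 mm across, 14 mm high. Stands upright on the bench; origin: centre of its underside, z up.
- ring_bay: Place of the setting ring: yellow ring mark, 60 mm outside, blue middle of 34 mm. Fixed blue plate 86 x 86 x 5 mm, origin centre of its underside (4 mm above the bench), upper face 5 mm above the origin; z up, x and y along its edges. Four such plates lie two by two, 88 mm between centres, flush in a fixed grey caddy 184 mm square, its rim level with the plates' faces, 9 mm above the bench.
- cap_bay: Place of the grey cap: yellow disc mark of 62 mm with a thin blue circle in it. Fixed blue plate 86 x 86 x 5 mm, origin centre of its underside (4 mm above the bench), upper face 5 mm above the origin; z up, x and y along its edges. It is in the caddy beside the other three plates, all turned alike; wire grips, 9 mm high, stick out 22 mm from the caddy's front and back.
- nut_bay: Place of the wheel nut: small yellow disc mark of 32 mm with a blue spot of 12 mm in it. Fixed blue plate 86 x 86 x 5 mm, origin centre of its underside (4 mm above the bench), upper face 5 mm above the origin; z up, x and y along its edges. It lies in the caddy beside the other three plates, all turned alike. Which plate is in which corner varies.
- vblock_bay: Place of the V-block: yellow rectangle mark, 53 x 56 mm, crossed by a blue stripe along the plate's x axis. Fixed blue plate 86 x 86 x 5 mm, origin centre of its underside (4 mm above the bench), upper face 5 mm above the origin; z up, x and y along its edges. It lies in the caddy beside the other three plates, all turned alike.
There are look-alikes about, which are no part of the job. What is shaped like the setting_ring but green is not meant.

How it is judged:
By the outcome, as a careful person would: the job done as asked, in the order asked, and still so for the second after the job is handed in, with the robot touching nothing.
It also fails if it takes over 104 s, if anything falls off the work surface, if the arm or the gripper's body presses on something with over 40 N, if the wrist force passes 120 N, or if a joint passes its speed limit or range.

## Working session

There is one attempt and no reset: what is moved stays moved. The work goes in short steps, Python scripts to look and compute and a tool call to move; the robot and the scene stay as the last step left them, time stands still between calls to the robot, and variables do not carry over. Pictures are saved under pics/ and viewed, at most 14 in all, crops included, and the job is handed in when it is done.

Besides the shell and the picture viewer there is one more tool, called after ">>>" as name([rows], argument=value, ...), one row to a line, values as JSON. drive_tool: Moves the arm, as the interface text tells. Its arguments: {"type":"object","properties":{"motion":{"type":"array","items":{"type":"array"}},"claw":{"type":"number"}},"required":["motion"]}

```bash
mkdir -p pics; cat > h.py <<'E'
import numpy as np, cv2
from scipy.spatial.transform import Rotation as Ro
from plant import r
def ray(cal,u,v):
    f=192/np.tan(np.radians(cal["vfov"])/2)
    d=np.array([(u-cal["cx"])/f,(v-cal["cy"])/f]); s=d.copy()
    for _ in range(20): s=d/(1+cal["k1"]*(s@s))
    return np.array([s[0],s[1],1.])
def pt(name,u,v,z,pose=None):
    c=r.get_calibration(name); d=ray(c,u,v)
    if name=="wrist":
        T=np.array(c["tool_from_camera"]); Rw=Ro.from_rotvec(pose[1]).as_matrix()
        o=Rw@T[:3,3]+pose[0]; d=Rw@T[:3,:3]@d
    else:
        R=np.array(c["R"]); o=-R.T@np.array(c["t"]); d=R.T@d
    return o+d*(z-o[2])/d[2]
def snap(name,fn):
    o=r.get_obs(); im=r.camera(name); cv2.imwrite("pics/"+fn+".png",im[:,:,::-1]); np.savez("pics/"+fn,p=o["ee_pos"],o=o["orientation"]); return im
def pose(fn):
    d=np.load("pics/"+fn+".npz"); return d["p"],d["o"]
E
python3 - <<'E'
from h import *
snap("top","top0");snap("side","side0");snap("wrist","wrist0")
for n in("top","side","wrist"):print(n,r.get_calibration(n))
print(r.get_obs())
a=cv2.imread("pics/top0.png");cv2.imwrite("pics/top0b.png",cv2.resize(a,(800,600),interpolation=cv2.INTER_CUBIC))
E
```

```text
top {'vfov': 54.80390030233187, 'cx': 259.1040940254639, 'cy': 183.7865991378212, 'k1': 0.028169367716714185, 'R': array([[ 0.00868798, -0.99914118, -0.04051451],
       [-0.99680253, -0.00543508, -0.07971941],
       [ 0.07943074,  0.04107757, -0.99599367]]), 't': array([0.14899677, 0.57835705, 0.87593908])}
side {'vfov': 49.36239560885265, 'cx': 251.25109352655653, 'cy': 185.69859631274105, 'k1': -0.04062140909321707, 'R': array([[ 0.99058085, -0.13672078, -0.007551  ],
       [-0.095689  , -0.6517404 , -0.7523816 ],
       [ 0.09794491,  0.74601735, -0.65868423]]), 't': array([-0.54587512,  0.15317148,  0.73761   ])}
wrist {'vfov': 60.534697853279944, 'cx': 255.95256459485742, 'cy': 187.0803123448021, 'k1': -0.02462955975355179, 'tool_from_camera': array([[-6.56438685e-04, -9.52196317e-01, -3.05486078e-01,
         7.72829798e-02],
       [ 9.99999518e-01, -8.48013889e-04,  4.94416418e-04,
         6.02435235e-04],
       [-7.29837929e-04, -3.05485606e-01,  9.52196415e-01,
        -1.69233534e-01],
       [ 0.00000000e+00,  0.00000000e+00,  0.00000000e+00,
         1.00000000e+00]])}
{'t': 0.15, 'joint_pos': array([ 1.14939150e+00,  3.00346386e-01,  1.52140096e+00,  8.04739016e-06,
        1.32072367e+00, -6.65956289e-02]), 'joint_vel': array([-2.36265934e-03, -4.52445192e-04, -2.22098634e-03, -9.84182910e-05,
       -8.41022062e-04, -7.12121577e-05]), 'joint_efforts': array([ 1.75544796e-03, -5.43670642e+01, -3.61888397e+01, -3.42716430e-05,
        3.17089558e-03,  1.93377849e-05]), 'ee_pos': array([0.19099574, 0.51556622, 0.20366595]), 'orientation': array([-5.54378406e-01, -3.09206831e+00,  1.33579922e-03]), 'force': array([-0.22815073,  0.27326276, -1.10479576]), 'torque': array([-0.10169196, -0.01181037,  0.02326016]), 'finger_force': 0.0, 'gripper_width': 1.0006166923904471}
```

View pics/top0b.png

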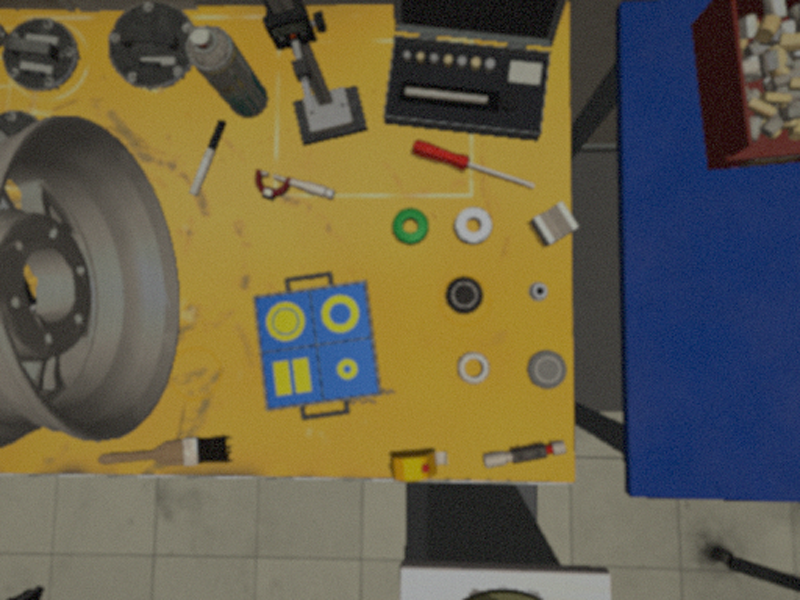

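View pics/side0.png

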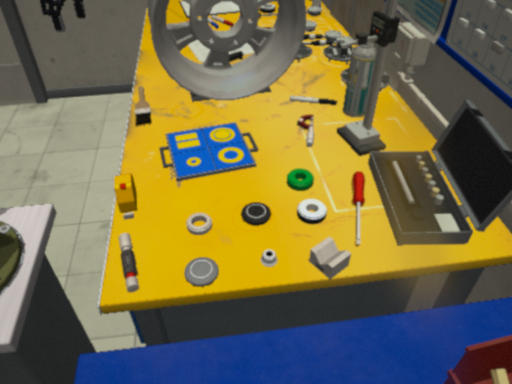

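The top view shows, in the 800x600 enlargement: setting ring (473,225), green decoy (410,226), V-block (554,224), black cap (464,295), nut (539,291), pale ring (473,368) and grey cap (547,369). The bays are ring (341,314), cap (286,321), V-block (293,376) and nut (347,369). The side view agrees with this.

```bash
python3 - <<'E'
from h import *
s=1.5625
for n,u,v,z in [("ring",473,225,.02),("cap",547,369,.014),("nut",539,291,.019),("vb",554,224,.034),("pale",473,368,.017),("black",464,295,.014),("ringbay",341,314,.009),("capbay",286,321,.009),("vbay",293,376,.009),("nutbay",347,369,.009),("cadTL",256,298,.009),("cadTR",368,283,.009),("cadBR",381,396,.009),("cadBL",268,409,.009),("vb1",531,219,.034),("vb2",562,204,.034),("vb3",578,229,.034),("vb4",549,244,.034)]:
    p=pt("top",u/s,v/s,z); print(n,(p*1000).round(0),np.hypot(*p[:2]).round(3))
o=r.get_obs();print(Ro.from_rotvec(o["orientation"]).as_matrix().round(3))
a=cv2.imread("pics/top0.png")[170:275,155:260];cv2.imwrite("pics/cad.png",cv2.resize(a,(600,600),interpolation=cv2.INTER_CUBIC))
E
```

```text
ring [677.  47.  20.] 0.678
cap [453. -67.  14.] 0.458
nut [573. -55.  19.] 0.576
vb [675. -76.  34.] 0.68
pale [453.  47.  17.] 0.455
black [566.  60.  14.] 0.57
ringbay [535. 255.   9.] 0.593
capbay [524. 343.   9.] 0.626
vbay [437. 329.   9.] 0.547
nutbay [449. 244.   9.] 0.511
cadTL [560. 392.   9.] 0.684
cadTR [585. 213.   9.] 0.622
cadBR [407. 190.   9.] 0.449
cadBL [385. 368.   9.] 0.532
vb1 [683. -41.  34.] 0.684
vb2 [707. -89.  34.] 0.712
vb3 [ 668. -112.   34.] 0.677
vb4 [644. -68.  34.] 0.648
[[-0.938  0.347 -0.   ]
 [ 0.347  0.938 -0.001]
 [ 0.    -0.001 -1.   ]]
```

View pics/wrist0.png

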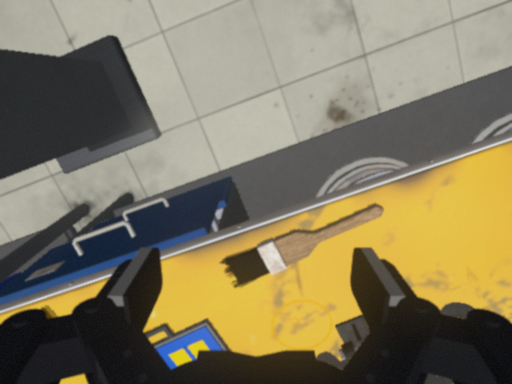

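Wrist view: workbench edge, brush, and a corner of the caddy at the bottom. The caddy corner spacings (about 180 mm) match the stated size, and its yaw is about +7.9°. I'll move over the caddy and look closer.

>>> drive_tool([
  [[24.5,-18.7,0],2.35],
  [[24.5,-18.7,0],2.35],
  [[24.5,-18.7,0],2.35],
  [[24.5,-18.7,0],2.35],
  [[24.5,-18.7,0],2.35],
  [[24.5,-18.7,0],2.35],
  [[24.5,-18.7,0],2.35],
  [[24.5,-18.7,0],2.35],
  [[24.5,-18.7,0],2.35],
  [[24.5,-18.7,0],2.35],
  [[24.5,-18.7,0],2.35],
  [[24.5,-18.7,0],2.35],
  [[0,0,0],0],
  [[0,0,0],0],
  [[0,0,0],0],
])

```text
t: 1.4
ee_pos: [0.4846, 0.2915, 0.2038]
orientation: [0.215, -3.134, 0.0]
force: [-0.8, 0.7, -0.2]
gripper_width: 0.998
finger_force: 0.0
```

```bash
python3 - <<'E'
from h import *
im=snap("wrist","w1");cv2.imwrite("pics/w1b.png",cv2.resize(im[:,:,::-1],(800,600),interpolation=cv2.INTER_CUBIC))
print(r.get_obs()["ee_pos"],r.get_obs()["t"])
E
```

```text
[0.48440633 0.29186543 0.20397174] 1.45
```

View pics/w1b.png

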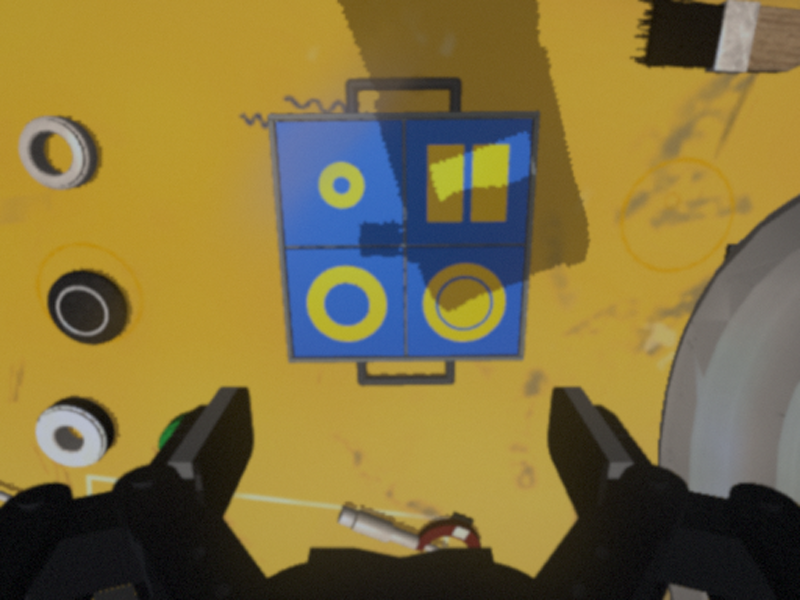

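Caddy seen squarely from the wrist: nut mark (342,185), V-block rectangle centre (468,183), ring mark (347,304), cap mark (464,302). Corners are (271,114), (538,113), (524,357) and (291,360).

```bash
python3 - <<'E'
from h import *
s=1.5625;P=pose("w1");q={}
for n,u,v,z in [("nutbay",342,185,.009),("vbay",468,183,.009),("ringbay",347,304,.009),("capbay",464.5,302.5,.009),("cA",271,114,.009),("cB",538,113,.009),("cC",524,358,.009),("cD",291,360,.009),("ring",73,437,.02),("pale",58,153,.017)]:
    p=pt("wrist",(u+.5)/s-.5,(v+.5)/s-.5,z,P)*1000; q[n]=p[:2]; print(n,p.round(1))
b=[q[k] for k in("ringbay","capbay","vbay","nutbay")]
l=np.array([[44,-44],[44,44],[-44,44],[-44,-44]])
c=np.mean(b,0);z=sum(complex(*(w-c))*complex(*m).conjugate() for w,m in zip(b,l));th=np.angle(z)
print("centre",c,np.degrees(th),"scale",abs(z)/4/(2*44**2), "corner centre",np.mean([q[k] for k in("cA","cB","cC","cD")],0))
R=np.array([[np.cos(th),-np.sin(th)],[np.sin(th),np.cos(th)]]);print((c+l@R.T).round(1), np.degrees(np.arctan2(*(q["cB"]-q["cA"])))," ",np.degrees(np.arctan2(*(q["cC"]-q["cD"]))))
E
```

```text
nutbay [451.3 246.2   9. ]
vbay [438.  333.1   9. ]
ringbay [538.2 258.8   9. ]
capbay [525.1 345.9   9. ]
cA [410.8 194.    9. ]
cB [385.8 371.7   9. ]
cC [563.7 399.6   9. ]
cD [589.9 220.5   9. ]
ring [676.7  52.8  20. ]
pale [454.4  53.7  17. ]
centre [488.15829112 295.99697345] 8.476044686759348 scale 0.9992913198737053 corner centre [487.59218083 296.44936078]
[[538.2 259. ]
 [525.2 346. ]
 [438.2 333. ]
 [451.1 246. ]] -8.007233620351176   -8.319145851483704
```

>>> drive_tool([
  [[17.5,-22,-7.6],0],
  [[17.5,-22,-7.6],0],
  [[17.5,-22,-7.6],0],
  [[17.5,-22,-7.6],0],
  [[17.5,-22,-7.6],0],
  [[17.5,-22,-7.6],0],
  [[17.5,-22,-7.6],0],
  [[17.5,-22,-7.6],0],
  [[17.5,-22,-7.6],0],
  [[17.5,-22,-7.6],0],
  [[17.5,-22,-7.6],0],
  [[0,0,0],0],
  [[0,0,0],0],
  [[0,0,0],0],
])

```text
t: 2.62
ee_pos: [0.6772, 0.0507, 0.1206]
orientation: [0.217, -3.134, -0.0]
force: [0.7, 0.4, 0.3]
gripper_width: 1.001
finger_force: 0.0
```

```bash
python3 - <<'E'
from h import *
im=snap("wrist","w2");cv2.imwrite("pics/w2b.png",cv2.resize(im[:,:,::-1],(800,600),interpolation=cv2.INTER_CUBIC))
print(r.get_obs()["ee_pos"],r.get_obs()["t"])
E
```

```text
[0.67717949 0.05087332 0.12099414] 2.6667
```

View pics/w2b.png

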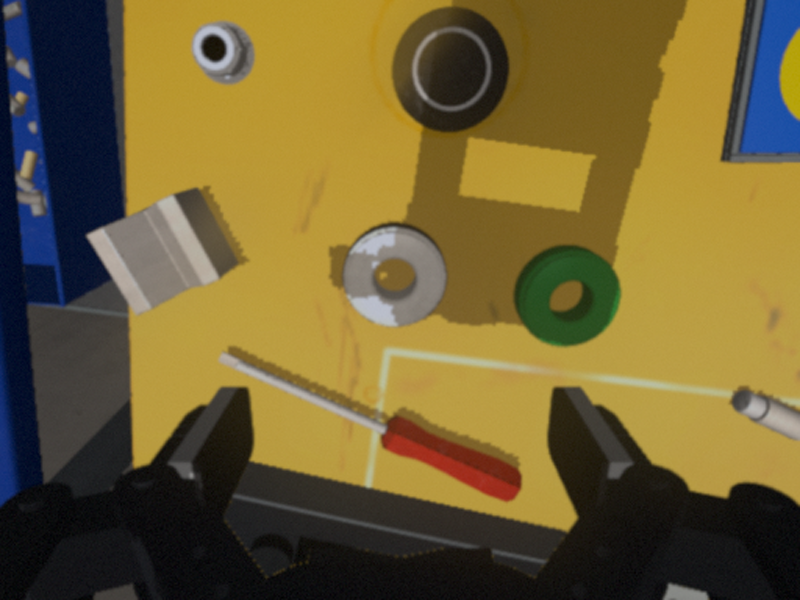

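The ring's white top is centred at (395,276), with the V-block at the left, nut at (220,50), and the green ring 39 mm clear on the right. The V-block's groove runs steeply in the picture, so its y axis is near 117°.

```bash
python3 - <<'E'
from h import *
s=1.5625;P=pose("w2")
for n,u,v,z in [("ring",395,276,.02),("L",344,276,.02),("R",446,276,.02),("nut",217,46,.019),("vA",87,235,.034),("vB",195,188,.034),("vC",239,262,.034),("vD",138,314,.034)]:
    p=pt("wrist",(u+.5)/s-.5,(v+.5)/s-.5,z,P)*1000; print(n,p.round(1))
E
```

```text
ring [677.6  48.1  20. ]
L [681.4  20.5  20. ]
R [673.7  75.7  20. ]
nut [575.1 -52.6  19. ]
vA [ 673.5 -110.6   34. ]
vB [642.4 -56.   34. ]
vC [677.1 -32.8  34. ]
vD [713.2 -85.3  34. ]
```

>>> drive_tool([
  [[0.4,-2.8,-25],0],
  [[0,0,-30],0],
  [[0,0,-30],0],
  [[0,0,-20],0],
  [[0,0,-8],0],
  [[0,0,-4],0],
  [[0,0,0],0],
])

```text
t: 3.25
ee_pos: [0.6781, 0.0473, 0.0041]
orientation: [-0.217, 3.133, 0.0]
force: [0.8, 0.1, 0.1]
gripper_width: 1.0
finger_force: 0.0
```

>>> drive_tool([
  [[0,0,0],0],
  [[0,0,0],0],
  [[0,0,0],0],
  [[0,0,0],0],
  [[0,0,0],0],
  [[0,0,0],0],
], claw=45)

```text
t: 3.75
ee_pos: [0.6781, 0.0465, 0.0038]
orientation: [-0.216, 3.134, 0.0]
force: [0.1, 0.0, -0.8]
gripper_width: 0.526
finger_force: 0.0
```

```bash
python3 - <<'E'
from h import *
im=snap("wrist","w3");im2=snap("side","s3")
a=im[100:384,:];b=im2[130:330,160:460]
c=np.vstack([cv2.resize(a,(540,300)),cv2.resize(b,(540,300))]);cv2.imwrite("pics/w3b.png",c[:,:,::-1])
o=r.get_obs();print(o["gripper_width"],o["finger_force"])
E
```

```text
0.5253141682665557 0.0
```

View pics/w3b.png

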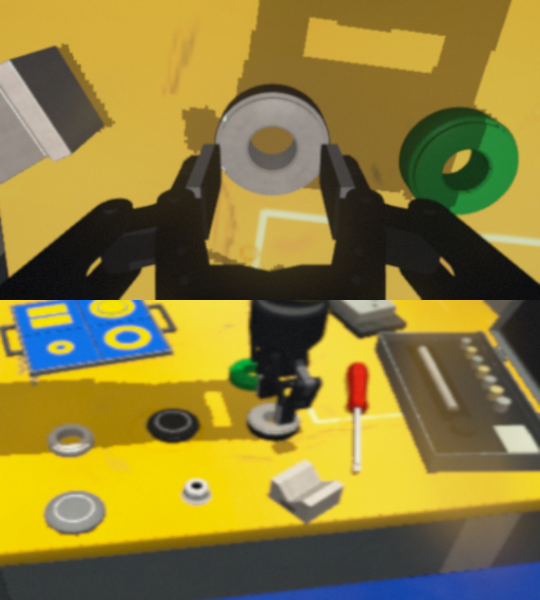

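```bash
python3 - <<'E'
from h import *
P=pose("w3");print(pt("wrist",272.5/540*512,100+140/1.056,.02,P)*1000)
im=cv2.imread("pics/w3.png")[150:340,130:400];cv2.imwrite("pics/w3c.png",cv2.resize(im,(800,563),interpolation=cv2.INTER_CUBIC))
E
```

```text
[674.36295379  47.40146853  20.        ]
```

View pics/w3c.png

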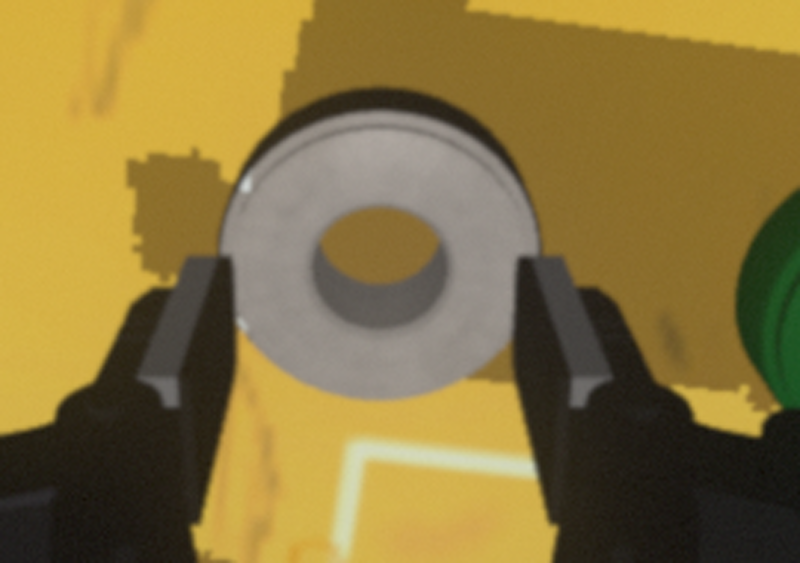

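```bash
python3 - <<'E'
from h import *
c=r.get_calibration("wrist");T=np.linalg.inv(c["tool_from_camera"]);f=192/np.tan(np.radians(c["vfov"])/2)
for x in(11,-11):
  for w in (22.5,28):
    for h in (0,5,10,20,30):
      p=T@[x/1e3,w/1e3,-h/1e3,1];d=p[:2]/p[2];d*=1+c["k1"]*d@d
      u,v=f*d[0]+c["cx"],f*d[1]+c["cy"];print(x,w,h,"crop px",round((u-130)*2.963),round((v-150)*2.963))
E
```

```text
11 22.5 0 crop px 493 170
11 22.5 5 crop px 496 180
11 22.5 10 crop px 500 191
11 22.5 20 crop px 507 214
11 22.5 30 crop px 516 240
11 28 0 crop px 523 170
11 28 5 crop px 527 180
11 28 10 crop px 531 191
11 28 20 crop px 540 214
11 28 30 crop px 551 239
-11 22.5 0 crop px 489 276
-11 22.5 5 crop px 492 289
-11 22.5 10 crop px 495 302
-11 22.5 20 crop px 502 330
-11 22.5 30 crop px 510 362
-11 28 0 crop px 517 276
-11 28 5 crop px 521 289
-11 28 10 crop px 525 302
-11 28 20 crop px 534 330
-11 28 30 crop px 543 362
```

The crop shows the pads overlapping the ring's white top: the left pad's inner edge is at column 233 and the ring's edge at 222. So the fingers closed above the ring, and it hasn't moved. I'll check the tip height in the side view.

```bash
python3 - <<'E'
from h import *
im=cv2.imread("pics/s3.png")[120:240,260:380];cv2.imwrite("pics/s3c.png",cv2.resize(im,(600,600),interpolation=cv2.INTER_CUBIC))
c=r.get_calibration("side");f=192/np.tan(np.radians(c["vfov"])/2)
def pr(X):
    p=np.array(c["R"])@X+c["t"];d=p[:2]/p[2];d=d*(1+c["k1"]*d@d);return ((f*d+[c["cx"],c["cy"]]-[260,120])*5).round()
P=np.array([.678,.0465,.0038]);R=Ro.from_rotvec(r.get_obs()["orientation"]).as_matrix()
for y in(-22.5,22.5):
  for h in(0,7,15,30,45):print(y,h,[pr(P+R@np.array([x,y,-h])/1e3) for x in(11,-11)])
print("ring",[pr(np.array([.6776,.048,z])) for z in(0,.02)])
E
```

```text
-22.5 0 [array([249., 511.]), array([301., 499.])]
-22.5 7 [array([251., 498.]), array([303., 487.])]
-22.5 15 [array([253., 484.]), array([305., 472.])]
-22.5 30 [array([256., 456.]), array([309., 445.])]
-22.5 45 [array([260., 428.]), array([314., 417.])]
22.5 0 [array([208., 434.]), array([259., 423.])]
22.5 7 [array([210., 421.]), array([260., 411.])]
22.5 15 [array([211., 407.]), array([262., 397.])]
22.5 30 [array([214., 380.]), array([265., 369.])]
22.5 45 [array([217., 352.]), array([269., 341.])]
ring [array([251., 470.]), array([256., 435.])]
```

View pics/s3c.png

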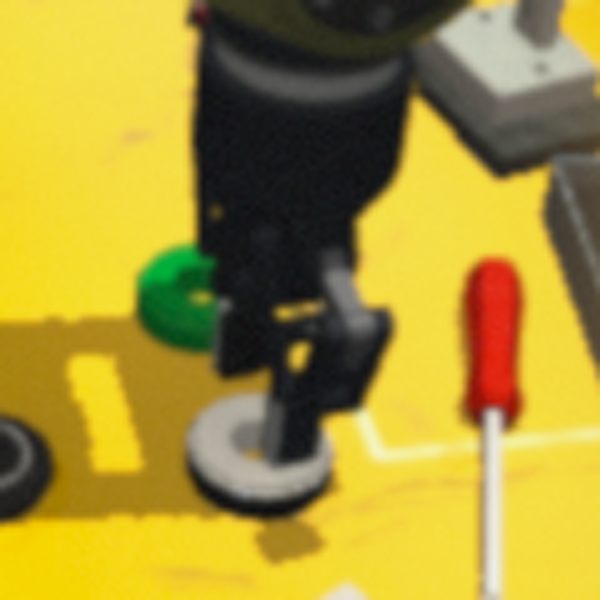

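The side view shows the near finger ending on the ring's top at (290,460) and the far one at (245,375). That puts the tips about 30 mm behind the reported TCP at this opening, so the stated tool length doesn't hold here. I'll open, go lower and find the surface gently.

>>> drive_tool([
  [[0,0,0],0],
  [[0,0,0],0],
  [[0,0,0],0],
  [[0,0,0],0],
], claw=72)

```text
t: 4.18
ee_pos: [0.678, 0.0465, 0.0035]
orientation: [0.216, -3.134, 0.0]
force: [0.3, -0.1, 0.0]
gripper_width: 0.845
finger_force: 0.0
```

>>> drive_tool([
  [[-1,1,-8],0],
  [[0,0,-7],0],
  [[0,0,-3],0],
  [[0,0,0],0],
  [[0,0,0],0],
])

```text
t: 4.6
ee_pos: [0.6768, 0.0475, -0.015]
orientation: [0.216, -3.133, 0.0]
force: [-0.4, 0.3, 0.1]
gripper_width: 0.844
finger_force: 0.0
```

```bash
python3 - <<'E'
from h import *
im=snap("wrist","w4");im2=snap("side","s4")
a=im[150:340,130:400];b=im2[120:240,260:380]
c=np.hstack([cv2.resize(a,(500,352),interpolation=cv2.INTER_CUBIC),cv2.resize(b,(352,352),interpolation=cv2.INTER_CUBIC)]);c=cv2.resize(c,(800,330));cv2.imwrite("pics/w4b.png",c[:,:,::-1])
o=r.get_obs();print(o["gripper_width"],o["finger_force"],o["ee_pos"],o["force"],o["t"])
E
```

```text
0.838673595938696 0.0 [ 0.67712407  0.04754323 -0.01433819] [-0.87447598 -0.24841092 -0.32535256] 4.7
```

View pics/w4b.png

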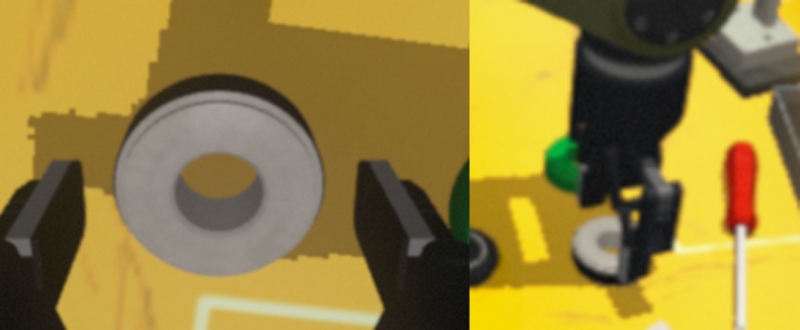

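With the reported TCP at z=-14 there is still no contact, and the ring sits centred between the pads (gaps 32 and 35 px). I'll go on down, watching the force.

>>> drive_tool([
  [[0,0,-6],0],
  [[0,0,-5],0],
  [[0,0,-3],0],
  [[0,0,0],0],
], claw=64)

```text
t: 5.03
ee_pos: [0.6764, 0.0475, -0.0297]
orientation: [0.216, -3.133, -0.0]
force: [-1.0, -0.4, -0.8]
gripper_width: 0.75
finger_force: 0.0
```

>>> drive_tool([
  [[0,0,-1],0],
  [[0,0,-1],0],
  [[0,0,0],0],
])

```text
t: 5.28
ee_pos: [0.677, 0.0475, -0.0306]
orientation: [-0.216, 3.134, -0.0]
force: [-0.0, -0.5, -0.1]
gripper_width: 0.747
finger_force: 0.0
```

>>> drive_tool([
  [[0,0,-1],0],
  [[0,0,-0.5],0],
  [[0,0,0],0],
])

```text
t: 5.53
ee_pos: [0.6769, 0.0475, -0.0321]
orientation: [0.216, -3.134, -0.0]
force: [-0.3, -0.1, -0.0]
gripper_width: 0.75
finger_force: 0.0
```

>>> drive_tool([
  [[0,0,0],0],
  [[0,0,0],0],
  [[0,0,0],0],
  [[0,0,0],0],
  [[0,0,0],0],
], claw=40)

```text
t: 5.95
ee_pos: [0.6778, 0.0476, -0.0307]
orientation: [-0.215, 3.132, -0.0]
force: [0.4, -0.6, 7.1]
gripper_width: 0.627
finger_force: 67.5
```

The ring is gripped (67 N), with the tips just touching the bench at reported z about -31. I'll lift and carry it over to the ring bay.

>>> drive_tool([
  [[0,0,10],0],
  [[0,0,25],0],
  [[0,0,25],0],
  [[-15.7,23.3,5],0],
  [[-15.7,23.3,5],0],
  [[-15.7,23.3,0],0],
  [[-15.7,23.3,0],0],
  [[-15.7,23.3,0],0],
  [[-15.7,23.3,0],0],
  [[-15.7,23.3,0],0],
  [[-15.7,23.3,0],0],
  [[-15.7,23.3,0],0],
  [[0,0,0],0],
  [[0,0,0],0],
])

```text
t: 7.12
ee_pos: [0.535, 0.2583, 0.0384]
orientation: [-0.219, 3.134, -0.0]
force: [1.2, -0.7, -1.8]
gripper_width: 0.627
finger_force: 63.6
```

```bash
python3 - <<'E'
from h import *
im=snap("wrist","w5");a=im[60:330,90:420];cv2.imwrite("pics/w5b.png",cv2.resize(a,(733,600),interpolation=cv2.INTER_CUBIC)[:,:,::-1])
o=r.get_obs();print(o["gripper_width"],o["finger_force"],o["ee_pos"],o["force"],o["t"])
E
```

```text
0.6280040110757619 63.576689878245816 [0.53562555 0.2574165  0.03837265] [ 0.22866081 -0.55703946 -0.92617391] 7.1667
```

View pics/w5b.png

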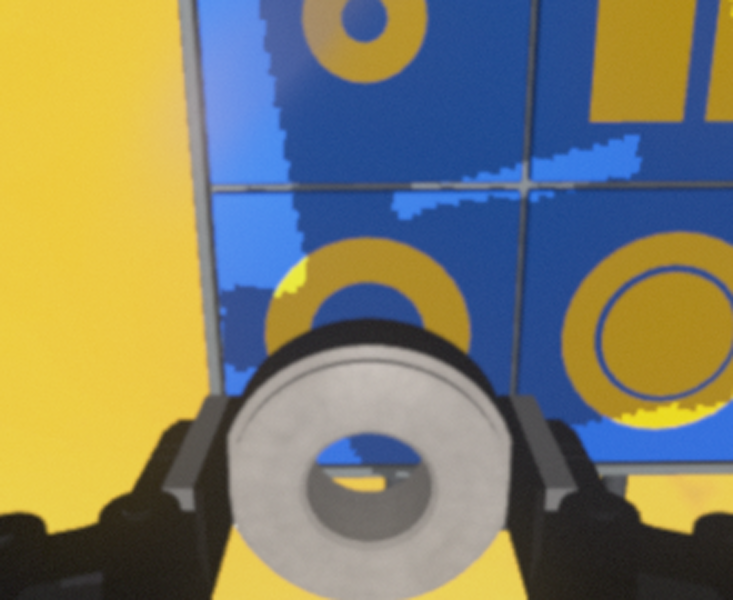

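The ring is held at crop centre (370,472). The ring mark below spans columns 265 to 470 with its top edge at row 237, so it is nearly in line with the ring.

```bash
cat >> h.py <<'E'
def tool(p,P): # world point -> offset in tool axes, mm
    return Ro.from_rotvec(P[1]).as_matrix().T@(np.asarray(p)-P[0])*1000
E
python3 - <<'E'
from h import *
P=pose("w5");g=lambda u,v,z:pt("wrist",(u+.5)/2.2222-.5+90,(v+.5)/2.2222-.5+60,z,P)
for n,u,v,z in [("markTop",367.5,237,.009),("markInTop",367.5,282,.009),("L",265,335,.009),("R",470,335,.009),("nutC",365,20,.009),("ringTopFar",370,346,.089),("ringtopNear",370,600,.089),("ringTop L",228,450,.089),("R",512,450,.089),("capTop",680,232,.009),("capinnerbot",655,400,.009),("cross",525,187,.009)]:
    p=g(u,v,z); print(n,(p*1000).round(1),tool(p,P).round(1))
E
```

```text
markTop [508.5 254.2   9. ] [26.8 -0.3 29.4]
markInTop [521.6 256.1   9. ] [13.6 -0.4 29.4]
L [541.8 228.6   9. ] [ -2.6 -30.3  29.4]
R [533.5 288.    9. ] [-2.7 29.6 29.4]
nutC [451.8 245.7   9. ] [84.2 -0.9 29.4]
ringTopFar [507.8 254.8  89. ] [ 27.4   0.3 -50.6]
ringtopNear [562.  262.4  89. ] [-27.3   0.2 -50.6]
ringTop L [532.  231.7  89. ] [  6.7 -25.9 -50.6]
R [524.7 283.6  89. ] [  6.6  26.4 -50.6]
capTop [494.9 340.8   9. ] [28.3 87.3 29.4]
capinnerbot [546.6 347.3   9. ] [-23.9  86.5  29.4]
cross [488.5 295.1   9. ] [40.9 42.9 29.4]
```

>>> drive_tool([
  [[3.2,0.2,-10],0],
  [[0,0,-20],0],
  [[0,0,-15],0],
  [[0,0,-8],0],
  [[0,0,-3],0],
  [[0,0,-2],0],
  [[0,0,0],0],
  [[0,0,0],0],
])

```text
t: 7.83
ee_pos: [0.5394, 0.2575, -0.0193]
orientation: [-0.215, 3.133, 0.001]
force: [0.3, 0.1, -1.4]
gripper_width: 0.629
finger_force: 63.6
```

>>> drive_tool([
  [[0,0,-0.7],0],
  [[0,0,-0.5],0],
  [[0,0,0],0],
])

```text
t: 8.08
ee_pos: [0.539, 0.2575, -0.0209]
orientation: [-0.216, 3.134, 0.0]
force: [-0.0, -0.5, -1.8]
gripper_width: 0.629
finger_force: 63.6
```

>>> drive_tool([
  [[0,0,-0.5],0],
  [[0,0,-0.4],0],
  [[0,0,0],0],
])

```text
t: 8.33
ee_pos: [0.539, 0.2575, -0.0217]
orientation: [-0.216, 3.134, 0.0]
force: [-2.2, -0.8, 3.0]
gripper_width: 0.624
finger_force: 66.6
```

>>> drive_tool([
  [[0,0,0],0],
  [[0,0,0],0],
  [[0,0,0],0],
  [[0,0,10],0],
  [[0,0,30],0],
  [[0,0,35],0],
  [[0,0,35],0],
  [[0,0,35],0],
  [[0,0,0],0],
  [[0,0,0],0],
], claw=72)

```text
t: 9.17
ee_pos: [0.5397, 0.2578, 0.1257]
orientation: [-0.215, 3.13, 0.002]
force: [-0.2, -0.1, -1.4]
gripper_width: 0.842
finger_force: 0.0
```

```bash
cat >> h.py <<'E'
def blobs(im,lo,hi,P,z,amin=150,fill=True):
    m=cv2.inRange(cv2.cvtColor(im,cv2.COLOR_RGB2HSV),np.array(lo),np.array(hi))
    cs,_=cv2.findContours(m,cv2.RETR_EXTERNAL,cv2.CHAIN_APPROX_NONE)
    for c in cs:
        if cv2.contourArea(c)<amin: continue
        w=np.array([pt("wrist",*q[0],z,P)[:2]*1000 for q in c.astype(float)])
        (x,y),(a,b),t=cv2.fitEllipse(w.astype(np.float32)); (ex,ey),er=cv2.minEnclosingCircle(w.astype(np.float32))
        print("px",c.mean((0,1)).round(0),"ellipse ctr",round(x,1),round(y,1),"axes",round(a,1),round(b,1),"| circ",round(ex,1),round(ey,1),round(2*er,1))
E
python3 - <<'E'
from h import *
im=snap("wrist","w6");P=pose("w6");print(P[0],r.get_obs()["t"])
h=cv2.cvtColor(im,cv2.COLOR_RGB2HSV)
print("white");blobs(im,(0,0,80),(180,70,255),P,.029)
print("yellow");blobs(im,(18,150,70),(35,255,255),P,.009)
E
```

```text
[0.53972919 0.25778357 0.12567661] 9.2167
white
px [262. 346.] ellipse ctr 716.5 287.7 axes 19.8 41.8 | circ 714.1 290.5 41.7
px [509. 303.] ellipse ctr 636.4 522.5 axes 5.3 117.5 | circ 634.7 524.4 101.1
px [ 35. 175.] ellipse ctr 563.2 72.4 axes 37.3 37.7 | circ 563.2 72.3 38.4
px [355. 166.] ellipse ctr 521.4 338.4 axes 38.9 39.2 | circ 521.1 338.5 40.2
px [254. 174.] ellipse ctr 540.0 257.4 axes 55.8 58.4 | circ 538.2 257.2 61.1
px [19. 37.] ellipse ctr 456.1 64.0 axes 35.7 43.0 | circ 455.9 61.3 46.3
px [214. 122.] ellipse ctr 509.5 233.4 axes 52.2 204.4 | circ 493.9 240.1 179.8
px [388. 128.] ellipse ctr 471.8 316.7 axes 123.9 218.5 | circ 481.2 326.9 195.1
yellow
px [409. 374.] ellipse ctr 753.4 463.9 axes 28.9 29.9 | circ 753.5 463.7 35.5
px [206. 345.] ellipse ctr 744.5 225.1 axes 43.0 97.0 | circ 738.2 233.0 101.1
px [302. 224.] ellipse ctr 585.4 307.5 axes 11.2 84.1 | circ 584.3 308.9 60.7Traceback (most recent call last):
  File "<stdin>", line 5, in <module>
  File "h.py", line 28, in blobs
    w=np.array([pt("wrist",*q[0],z,P)[:2]*1000 for q in c.astype(float)])
                ~~^^^^^^^^^^^^^^^^^^^
  File "h.py", line 10, in pt
    c=r.get_calibration(name); d=ray(c,u,v)
ValueError: time passes only in moves, steps and waits
```

```bash
python3 - <<'E'
import re
s=open('h.py').read()
s=s.replace("def ray(","CAL={n:r.get_calibration(n) for n in('top','side','wrist')}\ndef ray(").replace("c=r.get_calibration(name); d=","c=CAL[name]; d=")
open('h.py','w').write(s)
E
python3 - <<'E'
from h import *
P=pose("w6");im=cv2.imread("pics/w6.png")[:,:,::-1].copy()
print("caddy-level greys");blobs(im,(0,0,80),(180,70,255),P,.009,600)
print("yellow");blobs(im,(15,120,50),(38,255,255),P,.009,400)
a=im[90:260,180:440];cv2.imwrite("pics/w6b.png",cv2.resize(a,(800,523),interpolation=cv2.INTER_CUBIC)[:,:,::-1])
E
```

```text
caddy-level greys
px [ 35. 175.] ellipse ctr 570.8 59.3 axes 40.1 40.5 | circ 570.7 59.1 41.2
px [355. 166.] ellipse ctr 525.8 345.3 axes 41.8 42.1 | circ 525.5 345.4 43.2
px [254. 174.] ellipse ctr 545.8 258.2 axes 60.0 62.8 | circ 543.9 258.0 65.7
px [19. 37.] ellipse ctr 455.6 50.2 axes 38.4 46.2 | circ 455.4 47.4 49.8
px [214. 122.] ellipse ctr 513.0 232.4 axes 56.1 219.8 | circ 496.2 239.6 193.4
px [388. 128.] ellipse ctr 472.5 322.0 axes 133.2 234.9 | circ 482.6 332.9 209.8
yellow
px [409. 373.] ellipse ctr 751.9 463.3 axes 33.5 35.4 | circ 751.6 462.5 40.3
px [208. 345.] ellipse ctr 744.0 226.2 axes 44.8 103.1 | circ 738.0 234.7 107.9
px [303. 224.] ellipse ctr 584.9 308.7 axes 12.5 86.9 | circ 583.8 308.8 62.1
px [354. 167.] ellipse ctr 525.3 345.4 axes 59.9 60.3 | circ 525.4 345.4 60.9
px [261.  69.] ellipse ctr 453.4 249.5 axes 20.4 29.1 | circ 451.8 246.5 30.1
px [382.  64.] ellipse ctr 436.1 347.8 axes 26.2 65.3 | circ 436.0 348.0 56.6
px [344.  63.] ellipse ctr 440.5 317.1 axes 26.7 64.8 | circ 440.5 317.0 56.4
px [13. 37.] ellipse ctr 455.5 48.5 axes 17.8 25.0 | circ 455.4 48.0 26.1
px [257. 173.] ellipse ctr 559.2 253.5 axes 340.4 555.8 | circ 616.3 266.4 593.5
```

View pics/w6b.png

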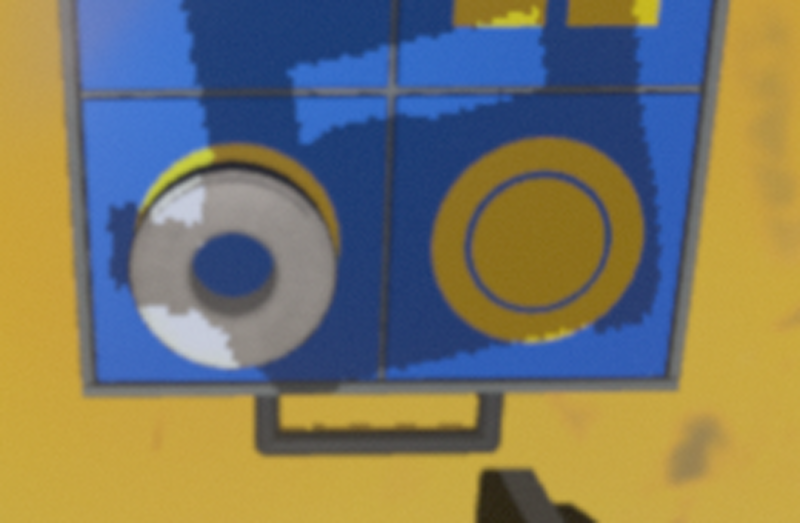

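View: the ring sits on its mark with yellow showing along its upper edge. Ring top face spans columns 131 to 337 and rows 168 to 368; the mark's top edge is at row 143. Cap mark is intact at (537,240).

```bash
python3 - <<'E'
from h import *
P=pose("w6");g=lambda u,v,z:pt("wrist",(u+.5)/3.077-.5+180,(v+.5)/3.077-.5+90,z,P)
for n,u,v,z in [("ring",234,268,.029),("ringL",131,265,.029),("ringR",337,265,.029),("ringTopEdge",234,168,.029),("ringBotEdge",234,368,.029),("markTop",236,143,.009),("markR",340,245,.009),("capL",431,240,.009),("capR",644,240,.009),("capT",540,136,.009),("capB",537,344,.009)]:
    p=g(u,v,z);print(n,(p*1000).round(1),tool(p,P).round(1))
E
```

```text
ring [539.3 257.8  29. ] [ 0.8 -0.  96.7]
ringL [542.3 229.9  29. ] [  1.7 -28.1  96.6]
ringR [534.7 285.6  29. ] [ 1.6 28.1 96.7]
ringTopEdge [512.  254.1  29. ] [28.4  0.  96.6]
ringBotEdge [568.4 261.8  29. ] [-28.6  -0.   96.8]
markTop [508.6 254.2   9. ] [ 31.9   0.6 116.5]
markR [534.  288.3   9. ] [  2.   30.9 116.7]
capL [528.9 314.4   9. ] [  3.5  57.4 116.7]
capR [520.3 376.3   9. ] [  3.5 119.9 116.8]
capT [494.8 339.1   9. ] [ 33.9  86.5 116.6]
capB [556.3 352.5   9. ] [-28.9  91.4 116.9]
```

>>> drive_tool([
  [[-7.2,-27.1,-3],0],
  [[-7.2,-27.1,-3],0],
  [[-7.2,-27.1,-3],0],
  [[-7.2,-27.1,-3],0],
  [[-7.2,-27.1,-3],0],
  [[-7.2,-27.1,-3],0],
  [[-7.2,-27.1,-3],0],
  [[-7.2,-27.1,-3],0],
  [[-7.2,-27.1,-3],0],
  [[-7.2,-27.1,-3],0],
  [[-7.2,-27.1,-3],0],
  [[-7.2,-27.1,-3],0],
  [[0,0,0],0],
  [[0,0,0],0],
  [[0,0,0],0],
], claw=85)

```text
t: 10.47
ee_pos: [0.4522, -0.0674, 0.0863]
orientation: [0.215, -3.133, -0.001]
force: [-0.5, -0.2, 0.4]
gripper_width: 0.989
finger_force: 0.0
```

```bash
python3 - <<'E'
from h import *
im=snap("wrist","w7");P=pose("w7");print(P[0],r.get_obs()["t"],r.get_obs()["joint_pos"][5])
print("nonyellow");blobs(im,(0,0,50),(180,110,255),P,.006,600)
E
```

```text
[ 0.45218543 -0.06744119  0.08634395] 10.5167 -1.9362092384229845
nonyellow
px [251. 314.] ellipse ctr 576.6 -54.8 axes 28.4 40.2 | circ 577.6 -54.5 40.1
px [384. 278.] ellipse ctr 525.7 58.5 axes 18.4 73.9 | circ 523.7 51.1 70.3
px [396. 206.] ellipse ctr 456.6 48.7 axes 49.5 54.2 | circ 456.4 48.7 54.6
px [256. 185.] ellipse ctr 454.6 -66.6 axes 58.5 59.1 | circ 454.7 -66.7 59.8
px [259.  21.] ellipse ctr 335.7 -81.0 axes 21.2 22.6 | circ 335.8 -81.1 25.3
px [358.  16.] ellipse ctr 324.1 -20.4 axes 21.5 135.9 | circ 323.8 -11.4 100.5
px [163. 181.] ellipse ctr 468.4 -140.2 axes 81.3 298.8 | circ 489.0 -116.6 325.9
```

>>> drive_tool([
  [[2.4,0.8,-20],0],
  [[0,0,-30],0],
  [[0,0,-30],0],
  [[0,0,-20],0],
  [[0,0,-10],0],
  [[0,0,-4],0],
  [[0,0,-2],0],
  [[0,0,0],0],
  [[0,0,0],0],
], claw=72)

```text
t: 11.27
ee_pos: [0.4556, -0.067, -0.0281]
orientation: [-0.216, 3.132, -0.001]
force: [-0.3, 0.7, -0.3]
gripper_width: 0.847
finger_force: 0.0
```

>>> drive_tool([
  [[-0.5,0,-1.5],0],
  [[0,0,0],0],
  [[0,0,0],0],
], claw=64)

```text
t: 11.52
ee_pos: [0.4545, -0.067, -0.0302]
orientation: [-0.215, 3.134, -0.0]
force: [-0.4, 0.3, 0.7]
gripper_width: 0.752
finger_force: 0.0
```

```bash
python3 - <<'E'
from h import *
for _ in range(4): r.camera("wrist"); print(r.get_obs()["ee_pos"].round(4))
E
```

```text
[ 0.4545 -0.067  -0.0303]
[ 0.4545 -0.067  -0.0304]
[ 0.4545 -0.067  -0.0304]
[ 0.4544 -0.067  -0.0305]
```

>>> drive_tool([
  [[0,0,0],0],
  [[0,0,0],0],
  [[0,0,0],0],
  [[0,0,0],0],
], claw=45)

```text
t: 12.05
ee_pos: [0.4545, -0.0671, -0.0297]
orientation: [-0.216, 3.134, -0.0]
force: [-6.9, 1.2, 17.8]
gripper_width: 0.632
finger_force: 59.5
```

Gripped width 54 with 18 N upward suggests the pads sit on the cap's upper slope, so they are still too high. I'll open and probe for the bench.

>>> drive_tool([
  [[0,0,0],0],
  [[0,0,0],0],
  [[0,0,0],0],
  [[0,0,-1],0],
  [[0,0,-1],0],
  [[0,0,0],0],
], claw=66)

```text
t: 12.55
ee_pos: [0.4542, -0.0669, -0.0329]
orientation: [0.215, -3.134, -0.0]
force: [-0.6, 0.3, -0.4]
gripper_width: 0.78
finger_force: 0.0
```

>>> drive_tool([
  [[0,0,-1],0],
  [[0,0,-1],0],
  [[0,0,0],0],
])

```text
t: 12.8
ee_pos: [0.4545, -0.067, -0.0338]
orientation: [0.216, -3.134, 0.0]
force: [-7.8, 1.3, 18.6]
gripper_width: 0.776
finger_force: 9.4
```

```bash
python3 - <<'E'
from h import *
im=snap("wrist","w8");P=pose("w8");print(P[0],r.get_obs()["t"],r.get_obs()["force"])
s=snap("side","s8")
X=P[0]+[0,0,.03];c=CAL["side"];p=c["R"]@X+c["t"];f=192/np.tan(np.radians(c["vfov"])/2);u,v=f*p[:2]/p[2]+[c["cx"],c["cy"]];print(u,v)
u,v=int(u),int(v);a=im[150:330,100:412];b=s[v-45:v+45,u-45:u+45]
cv2.imwrite("pics/w8b.png",np.hstack([cv2.resize(a,(480,320),interpolation=cv2.INTER_CUBIC),cv2.resize(b,(320,320),interpolation=cv2.INTER_CUBIC)])[:,:,::-1])
E
```

```text
[ 0.45445068 -0.06698666 -0.03381437] 12.85 [-8.10730527  1.21449477 18.98506484]
202.04874504972403 274.53662090947563
```

View pics/w8b.png

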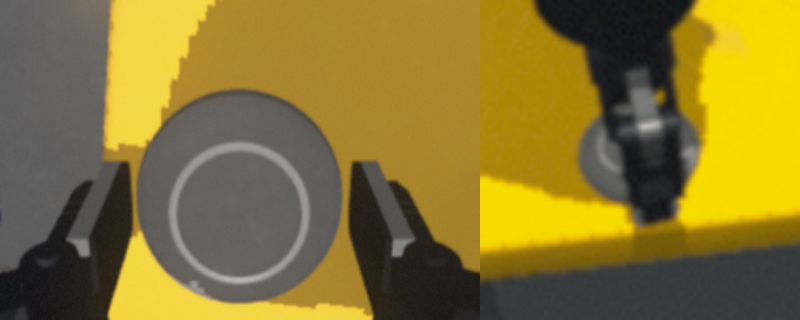

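Bench contact is felt (19 N) at reported z about -33.7 with a 66 mm opening, and the cap is centred between the pads. So the earlier closing did have its tips on the bench as they swung forward. I'll raise about 1 mm above that and grip.

>>> drive_tool([
  [[0,0,3],0],
  [[0,0,2.2],0],
  [[0,0,0],0],
  [[0,0,0],0],
])

```text
t: 13.23
ee_pos: [0.4544, -0.067, -0.0294]
orientation: [-0.216, 3.134, -0.0]
force: [0.3, -0.1, 0.3]
gripper_width: 0.774
finger_force: 0.0
```

>>> drive_tool([
  [[0,0,0],0],
  [[0,0,0],0],
  [[0,0,0],0],
  [[0,0,0],0],
  [[0,0,0],0],
], claw=45)

```text
t: 13.65
ee_pos: [0.4544, -0.067, -0.0287]
orientation: [-0.216, 3.134, -0.0]
force: [-7.1, 0.2, 18.0]
gripper_width: 0.632
finger_force: 59.5
```

>>> drive_tool([
  [[0,0,2],0],
  [[0,0,4],0],
  [[0,0,10],0],
  [[0,0,10],0],
  [[0,0,0],0],
  [[0,0,0],0],
])

```text
t: 14.15
ee_pos: [0.4549, -0.0671, -0.0026]
orientation: [-0.216, 3.133, -0.001]
force: [-0.3, 0.2, 0.3]
gripper_width: 0.63
finger_force: 63.0
```

```bash
python3 - <<'E'
from h import *
im=snap("wrist","w9");P=pose("w9");print(P[0],r.get_obs()["t"],r.get_obs()["force"],r.get_obs()["gripper_width"],r.get_obs()["finger_force"])
print("held z");blobs(im,(0,0,50),(180,110,255),P,.006+.026,600)
print("bench z");blobs(im,(0,0,50),(180,110,255),P,.006,600)
E
```

```text
[ 0.45486319 -0.06706881 -0.00263879] 14.2 [ 0.35321143  0.31051559 -0.2763103 ] 0.631757033520145 63.01117277238518
held z
px [125. 369.] ellipse ctr 531.9 -126.7 axes 16.4 29.4 | circ 529.5 -129.7 32.1
px [461. 261.] ellipse ctr 444.5 29.1 axes 42.6 50.2 | circ 444.4 29.1 50.5
px [192. 197.] ellipse ctr 427.3 -95.6 axes 109.8 152.8 | circ 421.7 -90.7 178.9
bench z
px [125. 369.] ellipse ctr 561.7 -136.2 axes 19.5 35.1 | circ 558.8 -139.8 38.3
px [461. 261.] ellipse ctr 457.3 49.7 axes 50.8 59.9 | circ 457.2 49.7 60.3
px [192. 197.] ellipse ctr 436.8 -99.1 axes 131.0 182.4 | circ 430.1 -93.3 213.5
```

>>> drive_tool([
  [[0,0,15],0],
  [[0,5,15],0],
  [[5.86,34,0],0],
  [[5.86,34,0],0],
  [[5.86,34,0],0],
  [[5.86,34,0],0],
  [[5.86,34,0],0],
  [[5.86,34,0],0],
  [[5.86,34,0],0],
  [[5.86,34,0],0],
  [[5.86,34,0],0],
  [[5.86,34,0],0],
  [[5.86,34,0],0],
  [[5.86,34,0],0],
  [[0,0,0],0],
  [[0,0,0],0],
  [[0,0,0],0],
])

```text
t: 15.62
ee_pos: [0.5242, 0.3454, 0.0258]
orientation: [0.216, -3.133, 0.001]
force: [-0.6, -0.8, 0.2]
gripper_width: 0.629
finger_force: 63.2
```

```bash
python3 - <<'E'
from h import *
im=snap("wrist","w10");P=pose("w10");o=r.get_obs();print(P[0],o["t"],o["gripper_width"],o["finger_force"])
cv2.imwrite("pics/w10b.png",cv2.resize(im[60:330,90:420],(733,600),interpolation=cv2.INTER_CUBIC)[:,:,::-1])
print(np.degrees(np.arctan2(*Ro.from_rotvec(o["orientation"]).as_matrix()[[1,0],1])))
print("yellow");blobs(im,(15,120,50),(38,255,255),P,.009,400)
E
```

```text
[0.52421272 0.34544128 0.02575976] 15.6667 0.628855038310934 63.22221823967993
97.83299715121255
yellow
px [387. 371.] ellipse ctr 634.2 457.4 axes 24.3 37.7 | circ 630.8 460.9 42.7
px [125. 371.] ellipse ctr 660.5 267.7 axes 23.8 37.5 | circ 658.0 263.4 42.7
px [268. 342.] ellipse ctr 613.6 363.4 axes 67.8 107.6 | circ 611.4 360.0 107.8
px [125. 192.] ellipse ctr 543.9 256.1 axes 60.4 67.8 | circ 534.6 259.9 57.9
px [256. 189.] ellipse ctr 523.7 345.1 axes 53.3 56.5 | circ 523.6 345.2 60.5
px [ 32. 221.] ellipse ctr 701.6 138.4 axes 149.8 282.6 | circ 555.2 189.2 212.0
px [90. 64.] ellipse ctr 451.1 245.6 axes 30.6 30.8 | circ 451.1 245.6 31.3
px [226.  60.] ellipse ctr 437.8 317.5 axes 25.3 64.6 | circ 440.4 317.4 57.0
px [283.  60.] ellipse ctr 436.0 347.8 axes 27.2 65.2 | circ 436.1 347.9 56.9
px [427. 170.] ellipse ctr 490.0 444.8 axes 112.9 227.1 | circ 499.6 447.4 242.5
```

View pics/w10b.png

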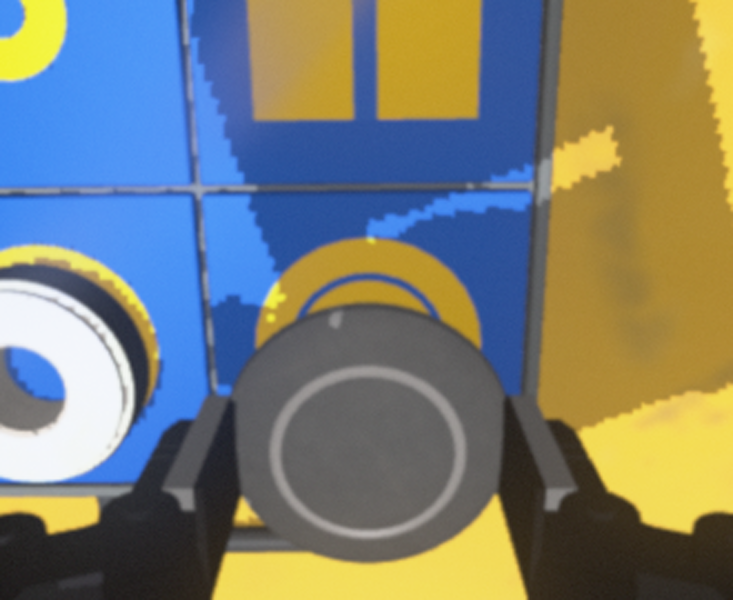

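The cap is held upright and in line with its mark: cap columns 232 to 506, mark columns 256 to 482. The nut and V-block marks match the earlier values. Setting it down.

>>> drive_tool([
  [[0.6,0.2,-10],0],
  [[0,0,-15],0],
  [[0,0,-10],0],
  [[0,0,-5],0],
  [[0,0,-2.5],0],
  [[0,0,-1],0],
  [[0,0,0],0],
  [[0,0,0],0],
])

```text
t: 16.33
ee_pos: [0.5256, 0.3463, -0.0164]
orientation: [-0.216, 3.133, 0.001]
force: [-1.1, 0.1, -0.4]
gripper_width: 0.629
finger_force: 63.2
```

>>> drive_tool([
  [[0,0,-0.7],0],
  [[0,0,-0.5],0],
  [[0,0,0],0],
])

```text
t: 16.58
ee_pos: [0.5253, 0.3463, -0.018]
orientation: [-0.216, 3.134, 0.0]
force: [-0.2, 0.3, -0.1]
gripper_width: 0.631
finger_force: 63.2
```

>>> drive_tool([
  [[0,-0.5,-0.7],0],
  [[0,0,-0.4],0],
  [[0,0,0],0],
])

```text
t: 16.83
ee_pos: [0.5252, 0.3457, -0.0193]
orientation: [0.216, -3.134, 0.0]
force: [-0.3, 0.2, -0.3]
gripper_width: 0.63
finger_force: 63.2
```

>>> drive_tool([
  [[0,0,-0.5],0],
  [[0,0,0],0],
  [[0,0,0],0],
])

```text
t: 17.08
ee_pos: [0.5254, 0.3457, -0.0195]
orientation: [-0.216, 3.134, 0.0]
force: [-2.0, -0.4, 4.2]
gripper_width: 0.632
finger_force: 63.6
```

>>> drive_tool([
  [[0,0,0],0],
  [[0,0,0],0],
  [[0,0,0],0],
  [[0,0,10],0],
  [[0,0,30],0],
  [[0,0,35],0],
  [[0,0,35],0],
  [[0,0,35],0],
  [[0,0,0],0],
  [[0,0,0],0],
], claw=72)

```text
t: 17.92
ee_pos: [0.5261, 0.3462, 0.1282]
orientation: [-0.215, 3.13, 0.003]
force: [-1.4, -0.3, -0.5]
gripper_width: 0.844
finger_force: 0.0
```

```bash
python3 - <<'E'
from h import *
im=snap("wrist","w11");P=pose("w11");o=r.get_obs();print(P[0],o["t"])
print("yellow");blobs(im,(15,120,50),(38,255,255),P,.009,400)
print("grey@rim15");blobs(im,(0,0,40),(180,110,255),P,.015,600)
E
```

```text
[0.52607254 0.3462453  0.12818789] 17.9667
yellow
px [407. 374.] ellipse ctr 742.1 552.4 axes 28.7 37.6 | circ 740.0 554.1 42.7
px [ 99. 375.] ellipse ctr 790.2 202.4 axes 31.4 49.8 | circ 789.6 197.3 53.6
px [210. 224.] ellipse ctr 584.9 309.7 axes 11.6 89.4 | circ 583.8 310.5 61.5
px [147.  67.] ellipse ctr 451.2 245.6 axes 29.7 30.0 | circ 451.1 245.6 30.6
px [238.  63.] ellipse ctr 440.7 316.5 axes 28.7 54.0 | circ 440.5 317.3 55.7
px [272.  65.] ellipse ctr 435.8 347.9 axes 26.5 64.5 | circ 436.0 348.4 56.1
px [221. 166.] ellipse ctr 542.4 323.5 axes 361.0 467.9 | circ 539.2 312.2 561.8
grey@rim15
px [362. 279.] ellipse ctr 622.6 464.7 axes 32.8 78.2 | circ 624.9 457.1 88.6
px [152. 267.] ellipse ctr 639.6 257.6 axes 24.3 71.6 | circ 640.2 264.4 71.6
px [478. 223.] ellipse ctr 580.7 567.8 axes 97.1 293.9 | circ 552.7 598.7 280.6
px [197. 105.] ellipse ctr 488.3 294.7 axes 210.1 222.9 | circ 488.3 289.5 261.5
```

>>> drive_tool([
  [[4.1,-33.3,-3],0],
  [[4.1,-33.3,-3],0],
  [[4.1,-33.3,-3],0],
  [[4.1,-33.3,-3],0],
  [[4.1,-33.3,-3],0],
  [[4.1,-33.3,-3],0],
  [[4.1,-33.3,-3],0],
  [[4.1,-33.3,-3],0],
  [[4.1,-33.3,-3],0],
  [[4.1,-33.3,-3],0],
  [[4.1,-33.3,-3],0],
  [[4.1,-33.3,-3],0],
  [[0,0,0],0],
  [[0,0,0],0],
  [[0,0,0],0],
], claw=60)

```text
t: 19.22
ee_pos: [0.5739, -0.0535, 0.0884]
orientation: [0.215, -3.133, -0.001]
force: [0.4, 0.3, 0.6]
gripper_width: 0.7
finger_force: 0.0
```

```bash
python3 - <<'E'
from h import *
im=snap("wrist","w12");P=pose("w12");o=r.get_obs();print(P[0],o["t"],o["joint_pos"][5])
print("grey@4");blobs(im,(0,0,40),(180,110,255),P,.004,150)
print("dark hole@19");blobs(im,(0,0,0),(180,255,45),P,.019,40)
cv2.imwrite("pics/w12b.png",cv2.resize(im[60:330,90:420],(733,600),interpolation=cv2.INTER_CUBIC)[:,:,::-1])
E
```

```text
[ 0.5739456  -0.05349606  0.08837585] 19.2667 -1.8646048822646548
grey@4
px [121. 369.] ellipse ctr 785.9 -160.2 axes 30.9 48.9 | circ 782.4 -163.3 52.8
px [287. 364.] ellipse ctr 741.1 -3.0 axes 68.0 163.1 | circ 730.6 -15.2 179.7
px [393. 327.] ellipse ctr 704.4 98.8 axes 47.5 71.7 | circ 709.8 94.5 87.6
px [433. 306.] ellipse ctr 670.9 126.7 axes 13.4 25.4 | circ 669.3 126.7 27.0
px [343. 276.] ellipse ctr 649.9 32.5 axes 28.6 65.1 | circ 653.0 27.2 76.9
px [254. 184.] ellipse ctr 575.9 -54.7 axes 28.9 31.3 | circ 576.2 -54.5 32.0
px [393. 195.] ellipse ctr 570.4 64.2 axes 54.0 56.7 | circ 570.5 63.4 58.3
px [420.  42.] ellipse ctr 454.9 49.5 axes 49.9 53.4 | circ 454.8 49.3 53.8
px [163. 199.] ellipse ctr 600.3 -123.2 axes 127.4 287.6 | circ 606.1 -123.1 315.3
dark hole@19
px [261. 343.] ellipse ctr 717.3 -63.2 axes 125.3 510.3 | circ 771.1 -26.4 495.8
```

>>> drive_tool([
  [[1.5,-1.2,-20],0],
  [[0,0,-30],0],
  [[0,0,-30],0],
  [[0,0,-18],0],
  [[0,0,-8],0],
  [[0,0,-2],0],
  [[0,0,0],0],
  [[0,0,0],0],
], claw=45)

```text
t: 19.93
ee_pos: [0.5768, -0.0548, -0.0174]
orientation: [-0.216, 3.132, -0.001]
force: [0.6, 0.1, 0.1]
gripper_width: 0.526
finger_force: 0.0
```

>>> drive_tool([
  [[0,0,0],0],
  [[0,0,0],0],
  [[0,0,0],0],
  [[0,0,0],0],
  [[0,0,0],0],
  [[0,0,0],0],
], claw=10)

```text
t: 20.43
ee_pos: [0.5767, -0.0551, -0.0171]
orientation: [-0.215, 3.132, -0.001]
force: [-4.0, 1.7, 9.4]
gripper_width: 0.228
finger_force: 58.4
```

>>> drive_tool([
  [[0,0,10],0],
  [[0,0,25],0],
  [[0,0,25],0],
  [[-11.35,27.35,0],0],
  [[-11.35,27.35,0],0],
  [[-11.35,27.35,0],0],
  [[-11.35,27.35,0],0],
  [[-11.35,27.35,0],0],
  [[-11.35,27.35,0],0],
  [[-11.35,27.35,0],0],
  [[-11.35,27.35,0],0],
  [[-11.35,27.35,0],0],
  [[-11.35,27.35,0],0],
  [[-11.35,27.35,0],0],
  [[0,0,0],0],
  [[0,0,0],0],
  [[0,0,0],0],
])

```text
t: 21.85
ee_pos: [0.4514, 0.2455, 0.0419]
orientation: [-0.216, 3.133, 0.0]
force: [0.4, 0.5, -1.5]
gripper_width: 0.226
finger_force: 58.8
```

```bash
python3 - <<'E'
from h import *
im=snap("wrist","w13");P=pose("w13");o=r.get_obs();print(P[0],o["t"],o["gripper_width"],o["finger_force"])
print("yellow");blobs(im,(15,120,50),(38,255,255),P,.009,300)
print("bright nut top @80");blobs(im,(0,0,60),(180,80,255),P,.019+P[0][2]+.0171,100)
E
```

```text
[0.45144563 0.24553719 0.04185213] 21.9 0.22470732701973947 58.771821022673976
yellow
px [256. 200.] ellipse ctr 448.9 245.0 axes 24.9 30.5 | circ 451.1 245.3 31.1
px [413. 201.] ellipse ctr 435.9 347.8 axes 26.7 64.0 | circ 436.1 347.8 56.5
px [366. 201.] ellipse ctr 440.4 317.0 axes 27.2 64.5 | circ 440.6 316.9 56.8
px [325. 117.] ellipse ctr 389.5 280.5 axes 14.3 81.5 | circ 389.6 279.7 61.4
px [263. 159.] ellipse ctr 486.8 254.4 axes 324.7 384.1 | circ 508.9 253.4 458.1
bright nut top @80
px [385. 342.] ellipse ctr 490.4 316.8 axes 4.1 15.5 | circ 489.5 317.4 14.7
px [  9. 320.] ellipse ctr 504.9 126.6 axes 10.5 26.0 | circ 504.7 126.9 29.6
px [256. 329.] ellipse ctr 491.5 251.2 axes 34.3 36.6 | circ 492.4 251.4 39.9
px [400. 295.] ellipse ctr 462.1 316.8 axes 9.5 30.1 | circ 465.3 315.8 31.9
px [256. 231.] ellipse ctr 444.1 244.6 axes 33.7 52.4 | circ 441.8 244.4 55.0
px [326. 170.] ellipse ctr 433.0 274.5 axes 109.5 134.3 | circ 438.2 272.2 154.7
```

>>> drive_tool([
  [[0.4,0,-10],0],
  [[0,0,-18],0],
  [[0,0,-12],0],
  [[0,0,-5],0],
  [[0,0,-2],0],
  [[0,0,-1],0],
  [[0,0,0],0],
  [[0,0,0],0],
])

```text
t: 22.57
ee_pos: [0.4519, 0.2459, -0.0062]
orientation: [-0.215, 3.133, 0.001]
force: [0.0, 1.2, -0.2]
gripper_width: 0.223
finger_force: 58.8
```

>>> drive_tool([
  [[0,0,-0.6],0],
  [[0,0,-0.4],0],
  [[0,0,0],0],
])

```text
t: 22.82
ee_pos: [0.4516, 0.2459, -0.0075]
orientation: [-0.216, 3.134, 0.0]
force: [-0.2, 0.3, -1.1]
gripper_width: 0.228
finger_force: 58.8
```

>>> drive_tool([
  [[0,0,-0.5],0],
  [[0,0,-0.3],0],
  [[0,0,0],0],
])

```text
t: 23.07
ee_pos: [0.4517, 0.2459, -0.0081]
orientation: [-0.216, 3.134, 0.0]
force: [-1.5, -0.9, 4.7]
gripper_width: 0.222
finger_force: 59.6
```

>>> drive_tool([
  [[0,0,0],0],
  [[0,0,0],0],
  [[0,0,0],0],
  [[0,0,10],0],
  [[0,0,30],0],
  [[0,0,40],0],
  [[0,0,40],0],
  [[0,0,0],0],
], claw=45)

```text
t: 23.73
ee_pos: [0.4544, 0.2471, 0.1196]
orientation: [-0.215, 3.124, 0.006]
force: [0.9, 1.0, 1.8]
gripper_width: 0.525
finger_force: 0.0
```

>>> drive_tool([
  [[17.25,-24.7,1],1.46],
  [[17.25,-24.7,1],1.46],
  [[17.25,-24.7,1],1.46],
  [[17.25,-24.7,1],1.46],
  [[17.25,-24.7,1],1.46],
  [[17.25,-24.7,1],1.46],
  [[17.25,-24.7,1],1.46],
  [[17.25,-24.7,1],1.46],
  [[17.25,-24.7,1],1.46],
  [[17.25,-24.7,1],1.46],
  [[17.25,-24.7,1],1.46],
  [[17.25,-24.7,1],1.46],
  [[17.25,-24.7,1],1.46],
  [[0,0,0],0],
  [[0,0,0],0],
  [[0,0,0],0],
], claw=85)

```text
t: 25.07
ee_pos: [0.6755, -0.075, 0.1247]
orientation: [0.729, -3.056, -0.0]
force: [-0.7, 1.1, -0.4]
gripper_width: 0.994
finger_force: 0.0
```

```bash
cat >> h.py <<'E'
def rects(im,lo,hi,P,z,amin=800):
    m=cv2.inRange(cv2.cvtColor(im,cv2.COLOR_RGB2HSV),np.array(lo),np.array(hi))
    cs,_=cv2.findContours(m,cv2.RETR_EXTERNAL,cv2.CHAIN_APPROX_NONE)
    for c in cs:
        if cv2.contourArea(c)<amin: continue
        w=np.array([pt("wrist",*q[0],z,P)[:2]*1000 for q in c.astype(float)],np.float32)
        print("px",c.mean((0,1)).round(0),cv2.minAreaRect(w)); ap=cv2.approxPolyDP(c,6,True)[:,0]
        if len(ap)<9: print(ap.tolist(),[pt("wrist",*q,z,P)[:2].round(4).tolist() for q in ap.astype(float)])
E
python3 - <<'E'
from h import *
im=snap("wrist","w14");P=pose("w14");o=r.get_obs();print(P[0],o["t"],o["joint_pos"][5])
for vl in (60,90,110):
    print(vl);rects(im,(0,0,vl),(180,75,255),P,.034)
cv2.imwrite("pics/w14b.png",cv2.resize(im,(800,600),interpolation=cv2.INTER_CUBIC)[:,:,::-1])
E
```

```text
[ 0.67547363 -0.07497783  0.12466392] 25.1167 -2.203704318151784
60
px [231. 335.] ((824.8148193359375, -29.537994384765625), (69.25884246826172, 139.18968200683594), 37.306480407714844)
px [453. 136.] ((572.4763793945312, 49.021202087402344), (36.815826416015625, 37.91679763793945), 27.187997817993164)
[[465, 114], [446, 115], [433, 127], [430, 145], [440, 158], [472, 147], [476, 125]] [[0.5538, 0.0467], [0.5614, 0.0337], [0.5737, 0.0301], [0.5866, 0.0365], [0.5916, 0.0502], [0.5723, 0.0681], [0.5567, 0.06]]
px [183. 169.] ((709.8468017578125, -109.86529541015625), (130.41819763183594, 329.9838562011719), 89.89554595947266)
90
px [453. 136.] ((572.7363891601562, 49.34444046020508), (36.0363655090332, 36.642879486083984), 27.183805465698242)
[[463, 114], [434, 127], [431, 145], [440, 157], [459, 157], [473, 144], [475, 125]] [[0.5545, 0.0453], [0.5733, 0.0308], [0.5862, 0.0372], [0.5909, 0.0497], [0.5838, 0.0637], [0.5699, 0.0673], [0.557, 0.0592]]
px [209. 117.] ((645.3555297851562, -133.65292358398438), (162.93800354003906, 126.75621795654297), 24.751317977905273)
110
px [453. 136.] ((572.3815307617188, 49.10390090942383), (35.203582763671875, 36.05528259277344), 26.951900482177734)
[[464, 115], [435, 126], [431, 143], [441, 157], [458, 157], [472, 145], [475, 126]] [[0.5548, 0.0465], [0.5723, 0.0311], [0.5849, 0.0362], [0.5905, 0.0504], [0.5842, 0.0629], [0.571, 0.0671], [0.5577, 0.0597]]
px [237. 121.] ((638.8314819335938, -119.50208282470703), (162.93800354003906, 95.5914535522461), 24.751317977905273)
```

```bash
python3 - <<'E'
from h import *
im=cv2.imread("pics/w14.png")[80:240,150:363];cv2.imwrite("pics/w14c.png",cv2.resize(im,(799,600),interpolation=cv2.INTER_CUBIC))
E
```

```text
(no output)
```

View pics/w14c.png

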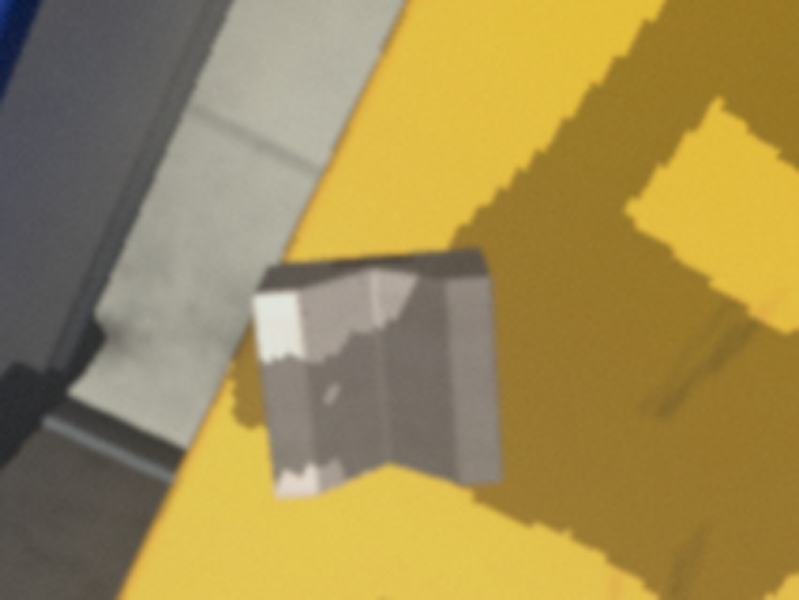

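The V-block's top corners are at (255,293), (491,274), (501,484) and (276,498), with the groove running top to bottom.

```bash
python3 - <<'E'
from h import *
P=pose("w14");q=[pt("wrist",(u+.5)/3.75-.5+150,(v+.5)/3.75-.5+80,.034,P)*1000 for u,v in[(255,293),(491,274),(501,484),(276,498)]]
A,B,C,D=[x[:2] for x in q]
for x in q:print(x.round(1),tool(x/1000,P).round(1))
n=np.linalg.norm;ang=lambda v:np.degrees(np.arctan2(v[1],v[0]))
print("y-edges",n(B-A),n(C-D),"x-edges",n(D-A),n(C-B));print("y dir",ang(B-A),ang(C-D),"x dir+90",ang(A-D)-90,ang(B-C)-90)
print("ctr",np.mean([A,B,C,D],0),"tool yaw",ang(Ro.from_rotvec(P[1]).as_matrix()[:2,1]))
E
```

```text
[ 673.  -111.1   34. ] [ 18.5 -31.1  90.7]
[646.4 -67.7  34. ] [22.6 19.6 90.7]
[688. -43.  34.] [-25.6  22.9  90.7]
[714.  -86.9  34. ] [-29.  -28.1  90.6]
y-edges 50.86194884254703 51.08989219839902 x-edges 47.60709271413636 48.36857923868909
y dir 121.47423849119289 120.61652254317352 x dir+90 -239.49550029247862 -239.21697158268492
ctr [680.36415042 -77.16561644] tool yaw 116.8347475903839
```

>>> drive_tool([
  [[2.1,-1,-20],2],
  [[2,-1,-30],2],
  [[0,0,-35],0],
  [[0,0,-30],0],
  [[0,0,-20],0],
  [[0,0,-8],0],
  [[0,0,-4],0],
  [[0,0,0],0],
  [[0,0,0],0],
])

```text
t: 25.87
ee_pos: [0.6807, -0.0771, -0.0207]
orientation: [-0.836, 3.026, -0.001]
force: [0.1, 0.1, -0.1]
gripper_width: 0.995
finger_force: 0.0
```

>>> drive_tool([
  [[0,0,0],0],
  [[0,0,0],0],
  [[0,0,0],0],
  [[0,0,0],0],
  [[0,0,0],0],
  [[0,0,0],0],
], claw=35)

```text
t: 26.37
ee_pos: [0.6804, -0.0773, -0.0213]
orientation: [-0.835, 3.027, -0.001]
force: [-2.9, 1.9, 6.7]
gripper_width: 0.597
finger_force: 63.7
```

```bash
python3 - <<'E'
from h import *
for _ in range(2): r.camera("wrist")
o=r.get_obs();print(o["ee_pos"],o["force"],o["gripper_width"],np.degrees(np.arctan2(*Ro.from_rotvec(o["orientation"]).as_matrix()[[1,0],1])))
E
```

```text
[ 0.68041431 -0.07731692 -0.0212808 ] [-0.73272584  0.48179869  6.64245429] 0.5970924252263435 120.8508125989662
```

>>> drive_tool([
  [[0,0,8],0],
  [[0,0,25],0],
  [[0,0,27],0],
  [[-17.3,29.28,0],-1.607],
  [[-17.3,29.28,0],-1.607],
  [[-17.3,29.28,0],-1.607],
  [[-17.3,29.28,0],-1.607],
  [[-17.3,29.28,0],-1.607],
  [[-17.3,29.28,0],-1.607],
  [[-17.3,29.28,0],-1.607],
  [[-17.3,29.28,0],-1.607],
  [[-17.3,29.28,0],-1.607],
  [[-17.3,29.28,0],-1.607],
  [[-17.3,29.28,0],-1.607],
  [[-17.3,29.28,0],-1.607],
  [[-17.3,29.28,0],-1.607],
  [[-17.3,29.28,0],-1.607],
])

```text
t: 27.88
ee_pos: [0.4363, 0.3336, 0.0376]
orientation: [0.227, -3.133, 0.001]
force: [0.8, 0.2, -5.9]
gripper_width: 0.6
finger_force: 65.4
```

>>> drive_tool([
  [[0,0,0],0],
  [[0,0,0],0],
  [[0,0,0],0],
])

```text
t: 28.13
ee_pos: [0.4375, 0.3323, 0.0374]
orientation: [0.23, -3.133, 0.001]
force: [0.3, 0.6, -7.2]
gripper_width: 0.595
finger_force: 65.7
```

```bash
python3 - <<'E'
from h import *
im=snap("wrist","w15");P=pose("w15");o=r.get_obs();print(P[0],o["t"],o["gripper_width"],o["finger_force"],np.degrees(np.arctan2(*Ro.from_rotvec(o["orientation"]).as_matrix()[[1,0],1])))
print("yellow");blobs(im,(15,120,50),(38,255,255),P,.009,200)
E
```

```text
[0.43753502 0.33231216 0.03743528] 28.1833 0.5970259798286852 65.72241257876158 98.33529443111446
yellow
px [125. 379.] ellipse ctr 595.6 250.6 axes 11.6 37.5 | circ 596.0 250.5 33.0
px [384. 371.] ellipse ctr 558.4 450.8 axes 24.6 41.1 | circ 554.4 454.4 46.1
px [280. 184.] ellipse ctr 419.9 345.3 axes 22.9 28.5 | circ 419.9 345.4 30.5
px [231. 184.] ellipse ctr 424.5 314.9 axes 22.8 28.2 | circ 424.7 314.8 30.5
px [185. 120.] ellipse ctr 388.8 283.7 axes 13.6 81.8 | circ 388.7 281.8 61.2
px [236. 139.] ellipse ctr 455.9 327.8 axes 289.3 363.9 | circ 464.1 318.0 427.3
```

>>> drive_tool([
  [[0.7,0.2,-10],0],
  [[0,0,-17],0],
  [[0,0,-12],0],
  [[0,0,-5],0],
  [[0,0,-2],0],
  [[0,0,-1],0],
  [[0,0,0],0],
  [[0,0,0],0],
])

```text
t: 28.85
ee_pos: [0.4387, 0.333, -0.0089]
orientation: [-0.229, 3.132, 0.001]
force: [-0.5, 0.4, -7.7]
gripper_width: 0.595
finger_force: 65.6
```

>>> drive_tool([
  [[0,0,-0.7],0],
  [[0,0,-0.5],0],
  [[0,0,0],0],
])

```text
t: 29.1
ee_pos: [0.4384, 0.3329, -0.0106]
orientation: [-0.229, 3.133, 0.0]
force: [0.5, 0.3, -7.1]
gripper_width: 0.595
finger_force: 65.7
```

>>> drive_tool([
  [[0,0,-0.5],0],
  [[0,0,-0.3],0],
  [[0,0,0],0],
])

```text
t: 29.35
ee_pos: [0.4384, 0.3328, -0.0116]
orientation: [0.229, -3.133, -0.0]
force: [-0.2, -0.1, -6.6]
gripper_width: 0.596
finger_force: 65.7
```

>>> drive_tool([
  [[0,0,-0.5],0],
  [[0,0,0],0],
  [[0,0,0],0],
])

```text
t: 29.6
ee_pos: [0.4384, 0.3328, -0.012]
orientation: [0.229, -3.133, 0.0]
force: [-0.4, 0.4, -6.4]
gripper_width: 0.592
finger_force: 65.7
```

>>> drive_tool([
  [[0,0,-0.3],0],
  [[0,0,0],0],
  [[0,0,0],0],
])

```text
t: 29.85
ee_pos: [0.4384, 0.3328, -0.0122]
orientation: [-0.229, 3.133, 0.0]
force: [-1.1, 0.4, -5.7]
gripper_width: 0.595
finger_force: 66.0
```

>>> drive_tool([
  [[0,0,-0.4],0],
  [[0,0,0],0],
  [[0,0,0],0],
])

```text
t: 30.1
ee_pos: [0.4384, 0.3329, -0.0123]
orientation: [-0.229, 3.133, 0.0]
force: [-3.9, -2.6, 5.4]
gripper_width: 0.596
finger_force: 67.0
```

Contact. Releasing, lifting clear and backing off for a view of the caddy.

>>> drive_tool([
  [[0,0,0],0],
  [[0,0,0],0],
  [[0,0,0],0],
  [[0,0,10],0],
  [[0,0,30],0],
  [[0,0,40],0],
  [[0,0,40],0],
  [[15,-12,40],0],
  [[15,-12,30],0],
  [[15,-12,10],0],
  [[0,0,0],0],
  [[0,0,0],0],
  [[0,0,0],0],
], claw=68)

```text
t: 31.18
ee_pos: [0.4819, 0.2976, 0.1844]
orientation: [0.229, -3.132, 0.0]
force: [0.4, 0.5, 0.6]
gripper_width: 0.799
finger_force: 0.0
```

```bash
python3 - <<'E'
from h import *
im=snap("wrist","w16");t=snap("top","top16");P=pose("w16");print(P[0],r.get_obs()["t"])
h=cv2.cvtColor(im,cv2.COLOR_RGB2HSV)
blue=cv2.inRange(h,np.array((95,120,40)),np.array((130,255,255)));yel=cv2.inRange(h,np.array((15,120,50)),np.array((38,255,255)))
m=cv2.bitwise_not(blue|yel); c=np.array([488.3,295.8]);th=np.radians(8.35);R=np.array([[np.cos(th),-np.sin(th)],[np.sin(th),np.cos(th)]])
ca=CAL["wrist"];Ti=np.linalg.inv(ca["tool_from_camera"]);f=192/np.tan(np.radians(ca["vfov"])/2);Rw=Ro.from_rotvec(P[1]).as_matrix()
def pr(x,y,z):
    X=(Rw.T@(np.array([x,y,z])/1000-P[0]));d=(Ti@[*X,1])[:3];d=d[:2]/d[2];d=d*(1+ca["k1"]*d@d);return f*d+[ca["cx"],ca["cy"]]
# rectify the caddy in its own frame at height z, 4 px/mm
def rect(z,src,S=4,H=100):
    g=np.array([[pr(*(c+R@[H-j/S,H-i/S]),z) for i in range(0,2*H*S,1)] for j in range(0,2*H*S,1)],np.float32)
    return cv2.remap(src,g[...,0],g[...,1],cv2.INTER_LINEAR)
for n,(a,b),z in [("ring",(44,-44),29),("cap",(44,44),15),("nut",(-44,-44),20),("vb",(-44,44),43)]:
    q=rect(z,m)[int((100-a-40)*4):int((100-a+40)*4),int((100-b-40)*4):int((100-b+40)*4)]
    n_,l,st,ce=cv2.connectedComponentsWithStats((q>127).astype(np.uint8))
    k=l[160,160] or 1+np.argmax(st[1:,4]);x,y,w,hh,A=st[k]
    pts=np.argwhere(l==k)[:,::-1].astype(np.float32)
    (ux,uy),(aw,ah),ang=cv2.minAreaRect(pts)
    print(n,"offset from bay x,y mm: bbox",(160-(y+hh/2))/4,(160-(x+w/2))/4,"size x,y",hh/4,w/4,"| rect",(160-uy)/4,(160-ux)/4,aw/4,ah/4,ang)
print("yellow");blobs(im,(15,120,50),(38,255,255),P,.009,200)
E
```

```text
[0.4818547  0.29756892 0.18435835] 31.2833
ring offset from bay x,y mm: bbox -3.0 0.625 size x,y 67.5 61.75 | rect -2.741870880126953 0.7864608764648438 58.467857360839844 68.05061340332031 21.317913055419922
cap offset from bay x,y mm: bbox -1.875 -1.125 size x,y 64.25 61.75 | rect -1.75 -1.0 64.0 61.5 90.0
nut offset from bay x,y mm: bbox -1.125 0.625 size x,y 31.75 33.25 | rect -1.3125038146972656 0.5624961853027344 32.52690887451172 31.643028259277344 45.0
vb offset from bay x,y mm: bbox -2.375 -2.125 size x,y 53.75 58.25 | rect -2.25 -2.0 53.5 58.0 90.0
yellow
px [115. 372.] ellipse ctr 806.1 150.1 axes 24.6 48.8 | circ 803.9 147.5 48.5
px [405. 373.] ellipse ctr 749.1 542.4 axes 41.4 61.1 | circ 745.2 547.9 68.2
px [191. 346.] ellipse ctr 745.2 248.3 axes 48.3 54.9 | circ 742.0 249.4 66.0
px [253. 244.] ellipse ctr 584.9 309.4 axes 10.1 91.6 | circ 584.4 309.8 62.1
px [19. 98.] ellipse ctr 455.4 48.3 axes 17.5 24.4 | circ 455.6 48.0 25.2
px [253.  65.] ellipse ctr 389.5 287.2 axes 13.5 77.3 | circ 389.2 281.3 61.3
px [233. 160.] ellipse ctr 524.5 267.4 axes 397.9 589.6 | circ 545.9 265.2 676.9
```

```bash
python3 -c "
from plant import r
print(r.close_job())"
```

```text
the job is handed in; nothing more can be done
None
```

I handed the job in with the setting ring, grey cap, nut and V-block set down on their own outlines in that order; by my camera measurements they're centred to about 2 mm (the ring is furthest off, I left it there), and I didn't touch the plain ring or black cap.

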